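Nest the glue pot in its keeper cup without wedging it

ROBOT

A 6-joint arm with a two-finger parallel gripper is mounted at the origin on the work surface. World frame = base frame: x ahead of the robot, y to its left, z up, the work surface at z = 0. Lengths are in m, angles in rad, forces in N, time in s.
With the tool pointing down it reaches from about 0.4 to 0.925 m from the base axis. Payload 3.4 kg.
Tool frame: the origin (TCP) lies midway between the tips of the shut fingers; the grasp point (between the pads) lies behind it (r.grip_point_offset is the z of the grasp point in the tool frame, in m); z points along the fingers, y is the direction in which the jaws open and shut (so a half turn about z gives the same grasp; the last joint's range is limited). The gripper opens to 85 mm and grips with 20 to 120 N. Pads are 22 mm wide; open, the fingers measure 114 mm over their backs; the gripper's body (76 mm by 85 mm) begins 54 mm behind the grasp point. The pads swing forward as they close: fully open they stand 13 mm farther back than shut.
Start: joints at [-1.341, 0.307, 1.506, -0, 1.328, -0.073], TCP at [0.172, -0.549, 0.231] pointing down, gripper open.
Joint ranges: [-3.12, 3.12], [-1.05, 2.28], [0.14, 2.33], [-1.42, 4.57], [0.1, 2.73], [-2.68, 2.68]. Speed limits (rad/s): [2.57, 2.57, 3.14, 3.14, 3.14, 3.14].

INTERFACE

Orientations are given as a unit quaternion [w, x, y, z].
In Python, from bench import r, vision gives the robot as it stands.
- The arm moves only by the shell command python3 -m inch 'ROWS' [FORCE]. ROWS is JSON, a list of rows, each an object with "gripper": the opening in per cent of the stroke, from 0 (shut) to 100 (fully open); "offset": the shift along the tool's x, y, z in cm, a list of three; "spin": the turn about the tool's z in degrees. In form: [{"gripper": gripper, "offset": [tx, ty, tz], "spin": spin}, ...]. A call has exactly 8 rows; each row shifts and turns the commanded pose from where the row before left it, along the tool's axes as they then stand; what a row does not reach is not made up. A row lasts 1/12 s, in which the tool goes at most 41.7 mm and 7.16 degrees, less where a joint would pass 70% of its speed; a pose out of reach is approached as far as the arm can. A call is refused whole if a number of a shift passes 4.17 or a number of a turn 7.16, either way. A call with a gripper value outside its range is refused whole. The fingers move at their own pace and stop on an object; FORCE is the grip in N (left out, the last holds). Time passes only in rows, so rows that do not move let the fingers close, or fill a call up. It gives the time, the measured TCP pose, the force and the opening at its end, in the units of the state.
- r.read_state(): the state, without advancing time (a new reading comes with each control period).
- vision.snapshot(name): name is "scene" or "top"; returns a dict with "img" (384x512x3 uint8, red, green, blue), "z_map" (384x512 float32, m along the optical axis (not along the pixel's ray), 0 where there is no reading), "mtx" (3x3 intrinsics, pixels), "k1" (the pictures are not rectified: a ray, as slopes to the right and down, at radius r is drawn at 1 + k1 r^2 times it, then the intrinsics apply), "pose" (4x4, takes a point from camera to world coordinates). Camera axes: x right, y down, z forward; pixel columns grow to the right and rows downward; lengths in m; the calibration is good to about 2 mm. A picture is of the moment at which its call begins.
- r.job_done(): hands the job in, once; it reports no verdict.
Trained networks look in a picture, given as the dict that the camera call returned (one of the last four; its "shot" number tells which), for a name from the list of things; names that differ only in an ending like _2 or _b are one class to them, and where a whole thing is asked for, a point or a joint stands for the part that bears it (a point fixed in the world has none). Each returns a list of dicts, best first, with "p" (0 to 1); they miss things now and then, are a little off and sometimes report something else, mostly with a low value. They report only what shows in the picture. A call takes as long as a camera call. They do not tell look-alikes from the thing itself.
- vision.outline_of(picture, label): "pixels" (384x512 bool, what is visible of it) and "box" ([left, top, right, bottom] in pixels, round what is visible of it).
The state is a dict: "t": time; "joint_positions": joint angles; "qvel": joint speeds; "joint_torque": joint torques, N m; "tool_pos": TCP position; "orientation": TCP orientation; "contact_force": force on the tool from outside, world axes, zero at the start; "moment": the same for the moment, N m; "gripper_width": finger opening in m.
Only numpy, scipy, OpenCV 4.12 (cv2) and the standard library are available. Lean on these libraries where they do the work, as an engineer would, in place of code of your own. Each camera call takes 0.05 s, during which the arm holds its last target.

TASK

Put the glue pot away: lift the wooden dust cover off the grey keeper cup and set it down, right way up, on the green mat, then nest the orange pot upright in the cup. Lower it gently until you feel the sprung collar inside the cup take hold, press lightly on until the collar has just given a few millimetres so that the pot is snug, stop before it jams, and let go. Leave the bottle, the screw bin and the sanding block alone.

Things in the scene. Friction and masses are not known exactly. Their poses are not given: they have to be found in the camera images.
- keeper: grey tapered steel cup, open at the top, screwed to the bench by its plywood foot (100 x 100 x 12 mm). Origin: centre of the foot's underside, z up along the cup's axis. Mouth 63 mm outside, 57 mm inside diameter, 107 mm above the origin; inside floor at 16 mm. In it a black ring, the sprung collar (46 mm inside diameter, 8 mm tall), top 6 to 30 mm below the mouth: height unknown
- keeper_mouth (a point): centre of the cup's mouth, level with the rim; z up. The pot's wall meets the hidden collar with its foot 35 to 68 mm below this point. The collar only slides down: pushed straight down it yields from about 5 N, then 0.5 N more per mm (6.5 N at 3 mm, felt while moving; it fades at rest), hard stop at 6 mm (8 N), where the pot soon jams. A downward push of 6 to 9 N is right
- cover: round wooden dust cover, disc 70 mm across and 7 mm thick, with a low plug (38 mm across, 4 mm) under it that sits loosely in the cup's mouth and a dark knob on top: neck 13 mm across, then a grip 25 mm across from 12 to 34 mm above the origin. Origin: centre of the disc's underside (the plug's foot is 4 mm lower), z up through the knob. 70 g
- pot: orange plastic glue pot, open at the top, empty, standing on the bench. 112 mm tall; tapered outside from 38 mm across at the foot to 56 mm at 82 mm height, then a straight band 58 mm across from 82 to 112 mm height (wall 4 mm) to hold it by. Origin: centre of its foot, z up along its axis. 60 to 110 g
- mat: green square mat, 150 x 150 x 3 mm, fixed to the bench. Origin: centre of its underside
- glue_bottle: white glue bottle with red cap, 56 mm across, 160 mm tall, standing; bystander. Origin: centre of its foot
- screw_bin: blue open bin with screws, 120 x 160 x 60 mm; bystander. Origin: centre of its underside
- sanding_block: cork sanding block with a red sole, 60 x 110 x 33 mm; bystander. Origin: centre of its underside
Not all that is in view belongs to the job. Of the things that look like the cover, the larger one is meant. There is more than one size of the pot; the one meant has the size given above.

How it is judged:
On the way, in this order (a step that is already met when the one before it is completed fails the run):
1. the cover lies on the mat, right way up and let go (horizontal distance between cover and mat below 0.05 m and height (world z) of cover below 0.012 m and angle between cover's own z axis and vertical below 0.3 rad and contact force between the fingers and cover below 0.1 N), for 0.2 s.
2. the pot, upright in the cup, is pressed on until the collar yields (wedging contact force above 4.5 N; its contacts add up to 1.3 to 2.3 times the downward push) (horizontal distance between pot and keeper_mouth below 0.006 m and z of pot in the frame of keeper_mouth below -0.03 m and angle between pot's own z axis and vertical below 0.12 rad and contact force between pot and keeper above 4.5 N), for 0.05 s.
At the end, for the whole second after the job is handed in: The pot stands nested in the cup, its foot more than 30 mm below the mouth and within 6 mm of the cup's axis, tilted less than 0.12 rad, at rest; the cover lies right way up and at rest on the mat, its centre within 50 mm of the mat's centre (horizontal distance between pot and keeper_mouth below 0.006 m and z of pot in the frame of keeper_mouth below -0.03 m and angle between pot's own z axis and vertical below 0.12 rad and linear speed of each of pot, cover below 0.02 m/s and horizontal distance between cover and mat below 0.05 m and height (world z) of cover below 0.012 m and angle between cover's own z axis and vertical below 0.3 rad); the robot touches nothing.
It fails at once if the pot is jammed: pushed or dropped so hard that the wedging contact forces add up to over 28 N (a downward push of some 12 N or more, collar on its stop) (contact force between pot and keeper above 28 N).
It fails at once if the bottle is shifted more than 30 mm or tipped (distance of glue_bottle from where it was at the start of the episode above 0.03 m or angle between glue_bottle's own z axis and vertical above 0.4 rad).
It fails at once if the screw bin is shifted more than 30 mm (distance of screw_bin from where it was at the start of the episode above 0.03 m).
It fails at once if the sanding block is shifted more than 30 mm (distance of sanding_block from where it was at the start of the episode above 0.03 m).
It also fails if it takes over 50 s, if anything falls off the work surface, if the arm or the gripper's body presses on something with over 40 N, if the wrist force passes 120 N, or if a joint passes its speed limit or range.

## Working session

There is one attempt and no reset: what is moved stays moved. The work goes in short steps, Python scripts to look and compute and a shell command to move; the robot and the scene stay as the last step left them, time stands still between calls to the robot, and variables do not carry over. Pictures are saved under pics/ and viewed, and the job is handed in when it is done.

```bash
ls; mkdir -p pics
cat > h.py <<'E'
import numpy as np, cv2
from bench import r, vision
def world(s,u,v,z=None):
    K=s["mtx"];k=s["k1"]
    d=np.array([(u-K[0][2])/K[0][0],(v-K[1][2])/K[1][1]]);x=d.copy()
    for _ in range(20): x=d/(1+k*(x@x))
    P=np.array(s["pose"])
    ray=np.array([x[0],x[1],1.])
    if z is None:
        D=s["z_map"][int(round(v)),int(round(u))]; return P[:3,:3]@(ray*D)+P[:3,3]
    w=P[:3,:3]@ray; return P[:3,3]+w*(z-P[2,3])/w[2]
def cloud(s):
    K=np.array(s["mtx"]);k=s["k1"];h,w=s["z_map"].shape
    u,v=np.meshgrid(np.arange(w),np.arange(h))
    d=np.stack([(u-K[0,2])/K[0,0],(v-K[1,2])/K[1,1]],-1);x=d.copy()
    for _ in range(20): x=d/(1+k*(x**2).sum(-1,keepdims=True))
    c=np.concatenate([x,np.ones((h,w,1))],-1)*s["z_map"][...,None]
    P=np.array(s["pose"]); return c@P[:3,:3].T+P[:3,3]
def save(n,img,f=1):
    cv2.imwrite("pics/"+n,cv2.resize(img[...,::-1],None,fx=f,fy=f,interpolation=cv2.INTER_CUBIC))
E
python3 - <<'E'
from h import *
import pickle
for n in("scene","top"):
    s=vision.snapshot(n); save(n+"0.png",s["img"],1.5); print(n,s["shot"],np.array(s["pose"]).round(3).tolist(),s["k1"])
    pickle.dump({k:s[k] for k in s},open(n+"0.pkl","wb"))
    C=cloud(s)
    for l in("keeper","cover","pot","mat","glue_bottle","screw_bin","sanding_block"):
        for o in vision.outline_of(s,l):
            m=o["pixels"]&(s["z_map"]>0); p=C[m]
            if len(p): print(l,round(o["p"],2),o["box"],len(p),"med",np.median(p,0).round(3),"z95",np.percentile(p[:,2],98).round(3))
st=r.read_state();print(st, r.grip_point_offset)
E
```

```text
pics
scene 1 [[-0.769, 0.414, -0.488, 1.114], [0.64, 0.499, -0.584, 0.643], [0.002, -0.761, -0.648, 0.782], [0.0, 0.0, 0.0, 1.0]] -0.0019113643531759343
keeper 0.6 [224.0, 191.1, 286.5, 243.3] 1786 med [0.611 0.045 0.012] z95 0.101
cover 0.6 [237.9, 166.4, 268.8, 194.4] 616 med [0.596 0.028 0.113] z95 0.14
cover 0.49 [285.1, 184.6, 306.8, 203.0] 279 med [0.469 0.023 0.007] z95 0.027
pot 0.82 [203.4, 114.6, 227.2, 159.6] 869 med [ 0.526 -0.213  0.081] z95 0.111
pot 0.65 [174.4, 143.7, 195.1, 176.8] 474 med [ 0.615 -0.207  0.057] z95 0.08
pot 0.62 [226.5, 192.8, 284.9, 242.0] 1751 med [0.611 0.045 0.012] z95 0.101
pot 0.58 [233.7, 86.7, 264.8, 146.3] 1482 med [ 0.415 -0.21   0.11 ] z95 0.149
mat 0.56 [301.1, 213.4, 391.7, 285.7] 3763 med [0.499 0.211 0.001] z95 0.004
mat 0.47 [239.2, 169.2, 270.7, 195.4] 633 med [0.596 0.028 0.113] z95 0.14
glue_bottle 0.62 [188.6, 223.1, 222.3, 295.1] 1733 med [0.792 0.117 0.087] z95 0.159
sanding_block 0.73 [304.9, 162.9, 356.5, 201.0] 1189 med [0.384 0.047 0.029] z95 0.034
top 2 [[0.015, -0.984, 0.177, 0.409], [-1.0, -0.016, -0.003, 0.015], [0.006, 
[... 1065 characters left out ...]
: array([-1.34051258e+00,  3.06759325e-01,  1.50640754e+00, -1.40932010e-05,
        1.32841890e+00, -7.35218822e-02]), 'qvel': array([-2.15635354e-03, -2.85617645e-04,  2.61453961e-04, -5.51728298e-04,
       -6.47129101e-04,  5.57935507e-05]), 'joint_torque': array([-1.02769582e-04, -4.57398677e+01, -2.52326185e+01, -1.79728345e-04,
        5.72768404e-04,  3.32991576e-06]), 'tool_pos': array([ 0.17197129, -0.54867266,  0.23132537]), 'orientation': array([ 3.96634199e-06,  9.88484679e-01,  1.51320980e-01, -6.55017804e-06]), 'contact_force': array([ 0.11274038,  0.32080369, -0.06720583]), 'moment': array([ 0.05863307, -0.00682871,  0.00286226]), 'gripper_width': 0.08553293188351936} -0.0187
```

View pictures.

View pics/scene0.png

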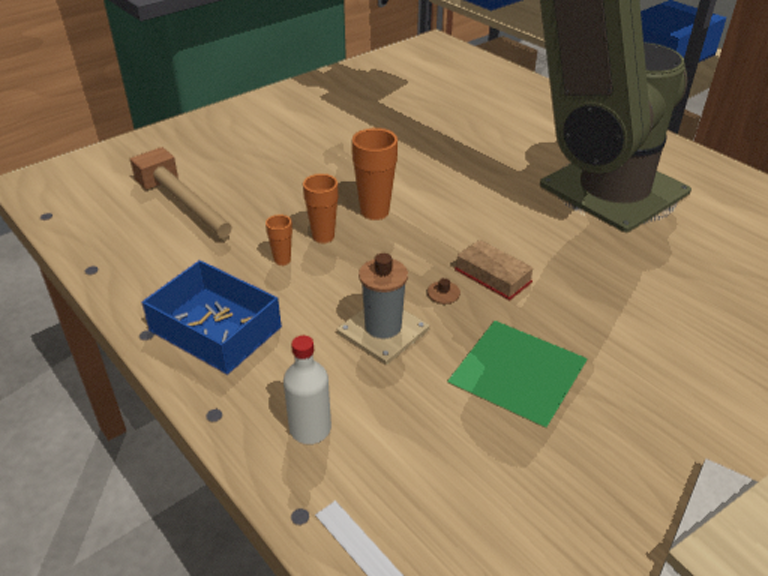

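View pics/top0.png

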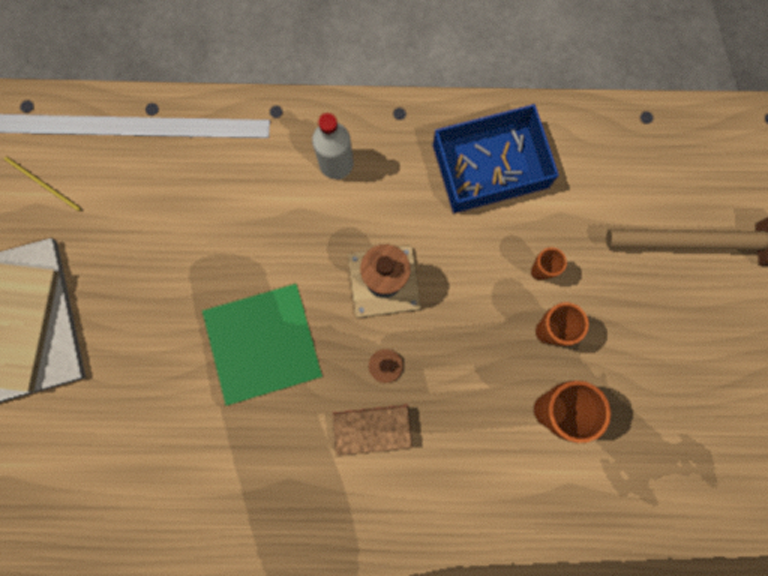

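Scene picture: what could be taken for the cover is the large one on the cup (native px 254,178) or the small one on the bench (296,194). For the pot it is the tall one (250,116), the middle one (215,137) or the small one (185,160). The sizes in the text point to the large cover on the cup and the middle pot, 0.11 m tall. I'll check both in a close crop and fit circles in both views.

```bash
cat >> h.py <<'E'
from scipy.optimize import least_squares
def circ(p,R=None):
    p=p[:,:2]
    c0=p.mean(0)
    if R is None:
        f=lambda q:np.hypot(p[:,0]-q[0],p[:,1]-q[1])-q[2]; q=least_squares(f,[*c0,.03],loss="soft_l1",f_scale=.002)
    else:
        f=lambda q:np.hypot(p[:,0]-q[0],p[:,1]-q[1])-R; q=least_squares(f,c0,loss="soft_l1",f_scale=.002)
    return q.x, np.sqrt(np.mean(q.fun**2))
E
python3 - <<'E'
from h import *
import pickle
for n in("scene","top"):
    s=pickle.load(open(n+"0.pkl","rb"));C=cloud(s)
    ok=s["z_map"]>0
    def reg(x,y,rad,z0,z1): 
        return C[ok&(np.hypot(C[...,0]-x,C[...,1]-y)<rad)&(C[...,2]>z0)&(C[...,2]<z1)]
    print(n)
    for nm,x,y in(("tall",.40,-.23),("mid",.52,-.235),("small",.615,-.22)):
        p=reg(x,y,.06,.02,.2); zt=np.percentile(p[:,2],98)
        top=p[p[:,2]>zt-.006]; band=p[(p[:,2]>zt-.03)]
        print(nm,"top",zt.round(4),"rim",len(top),[a for a in circ(top)],"span",np.ptp(top[:,:2],axis=0).round(3), "z range pts")
        if nm=="mid": 
            for a,b in((.085,.115),(.085,.1),(.02,.04)):
                q=p[(p[:,2]>a)&(p[:,2]<b)]; print("  band",a,b,len(q),circ(q)[0] if len(q)>5 else None)
    p=reg(.595,.02,.06,.1,.2); print("cover z hist",np.histogram(p[:,2],bins=np.arange(.1,.16,.004)))
    d=p[(p[:,2]<.124)]; k=p[p[:,2]>.13]; print("disc bbox",d.min(0).round(4),d.max(0).round(4),"knob",k.min(0).round(4),k.max(0).round(4),len(k),np.median(k,0))
    print(" disc centre",(d.min(0)+d.max(0))/2, "knobtop", (k.min(0)+k.max(0))/2)
    p=reg(.595,.02,.06,.03,.095); 
    if len(p)>20: print("cup",len(p),circ(p))
    p=reg(.595,.02,.08,.008,.02); print("foot",cv2.minAreaRect(p[:,:2].astype(np.float32)*1000),np.median(p[:,2]))
    im=cv2.cvtColor(s["img"],cv2.COLOR_RGB2HSV); g=ok&(im[...,0]>45)&(im[...,0]<80)&(im[...,1]>120)&(abs(C[...,0]-.5)<.13)&(abs(C[...,1]-.2)<.13)
    q=C[g]; print("mat",cv2.minAreaRect(q[:,:2].astype(np.float32)*1000),np.median(q[:,2]))
    y0,x0=(80,150) if n=="scene" else (150,220)
    save(n+"_crop.png",s["img"][y0:y0+140,x0:x0+190],4)
E
```

```text
scene
tall top 0.1495 rim 182 [array([ 0.40208366, -0.2274671 ,  0.03604685]), np.float64(0.0021527128096441965)] span [0.079 0.078] z range pts
mid top 0.1106 rim 131 [array([ 0.5189663 , -0.22695108,  0.0265234 ]), np.float64(0.0019443168642006151)] span [0.056 0.059] z range pts
  band 0.085 0.115 392 [ 0.51930809 -0.22674789  0.02684187]
  band 0.085 0.1 196 [ 0.51938501 -0.22674425  0.02702743]
  band 0.02 0.04 101 [ 0.51787456 -0.22807079  0.02208912]
small top 0.0803 rim 78 [array([ 0.61152242, -0.2170541 ,  0.01928881]), np.float64(0.001933077522529178)] span [0.042 0.042] z range pts
cover z hist (array([ 32,  30, 209, 254,   8,  13,  19,  15,  18,  60,  18,   0,   0,
         0]), array([0.1  , 0.104, 0.108, 0.112, 0.116, 0.12 , 0.124, 0.128, 0.132,
       0.136, 0.14 , 0.144, 0.148, 0.152, 0.156]))
disc bbox [ 0.5547 -0.014   0.1   ] [0.6256 0.0559 0.1238] knob [0.5783 0.0098 0.13  ] [0.6035 0.0344 0.1423] 104 [0.5923601  0.02421936 0.13853363]
 disc centre [0.59015252 0.02096957 0.11191708] knobtop [0.59088284 0.02207777 0.13614505]
cup 559 (array([0.59111618, 0.02207108,
[... 1000 characters left out ...]
rray([0.1  , 0.104, 0.108, 0.112, 0.116, 0.12 , 0.124, 0.128, 0.132,
       0.136, 0.14 , 0.144, 0.148, 0.152, 0.156]))
disc bbox [ 0.5566 -0.0164  0.1084] [0.6265 0.052  0.1239] knob [0.579  0.0066 0.1311] [0.6031 0.0289 0.1454] 127 [0.59036846 0.01696492 0.14125156]
 disc centre [0.59154734 0.01776407 0.11615538] knobtop [0.59106861 0.01775945 0.13825677]
cup 36 (array([0.59183216, 0.01946666, 0.02759922]), np.float64(0.0005164416887291885))
foot ((590.6808471679688, 33.0112190246582), (99.89579010009766, 127.65072631835938), 8.652008056640625) 0.012627922138501835
mat ((494.50274658203125, 203.57745361328125), (145.6897735595703, 146.6519012451172), 17.53019142150879) 0.003557727773209507
```

View pics/scene_crop.png

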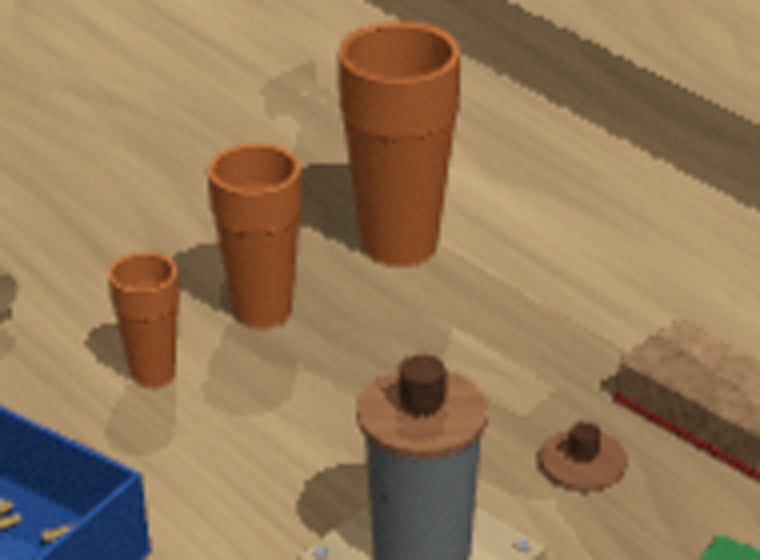

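The crop confirms the middle pot (native px 215,137) and the large cover on the cup (254,178). The fits give the pot at (0.519,-0.2285), top about 0.112, and the cup and cover at (0.591,0.020), with the knob top about 0.141. The two views disagree by 3–4 mm in y and z, so I'll use their mean and correct later. The mat is at (0.4945,0.205). Turning the jaws to world y and heading over.

```bash
python3 -m inch '[{"gripper":100,"offset":[0,0,0],"spin":5.8},{"gripper":100,"offset":[0,0,0],"spin":5.8},{"gripper":100,"offset":[0,0,0],"spin":5.8},{"gripper":100,"offset":[2.4,-3.2,0],"spin":0},{"gripper":100,"offset":[2.4,-3.2,0],"spin":0},{"gripper":100,"offset":[2.4,-3.2,0],"spin":0},{"gripper":100,"offset":[2.4,-3.2,0],"spin":0},{"gripper":100,"offset":[2.4,-3.2,0],"spin":0}]' 30
```

```text
t: 1.47
tool_pos: [0.2926, -0.3873, 0.2314]
orientation: [0.0, 1.0, -0.0, 0.0]
contact_force: [0.8, -1.5, -0.2]
gripper_width: 0.0855
```

```bash
python3 -m inch '[{"gripper":100,"offset":[2.4,-3.2,0],"spin":0},{"gripper":100,"offset":[2.4,-3.2,0],"spin":0},{"gripper":100,"offset":[2.4,-3.2,0],"spin":0},{"gripper":100,"offset":[2.4,-3.2,0],"spin":0},{"gripper":100,"offset":[2.4,-3.2,0],"spin":0},{"gripper":100,"offset":[2.4,-3.2,0],"spin":0},{"gripper":100,"offset":[2.4,-3.2,0],"spin":0},{"gripper":100,"offset":[2.4,-3.2,0],"spin":0}]'
python3 -m inch '[{"gripper":100,"offset":[2.4,-3.3,0],"spin":0},{"gripper":100,"offset":[2.4,-3.3,0],"spin":0},{"gripper":100,"offset":[2.4,-3.3,0],"spin":0},{"gripper":100,"offset":[2.0,-3.0,0],"spin":0},{"gripper":100,"offset":[1.5,-2.4,1],"spin":0},{"gripper":100,"offset":[0,0,1],"spin":0},{"gripper":100,"offset":[0,0,1],"spin":0},{"gripper":100,"offset":[0,0,0],"spin":0}]'
```

```text
t: 2.13
tool_pos: [0.4849, -0.1308, 0.2316]
orientation: [0.0, 1.0, 0.0, 0.0]
contact_force: [1.1, -1.8, 0.6]
gripper_width: 0.0855
t: 2.8
tool_pos: [0.5887, 0.0202, 0.1986]
orientation: [0.0, 1.0, 0.0, -0.003]
contact_force: [-0.9, -0.5, -0.2]
gripper_width: 0.0853
```

Run:
```python
from h import *
for n in("scene","top"):
    s=vision.snapshot(n); y0,x0=(90,150) if n=="scene" else (100,160)
    save(n+"1.png",s["img"][y0:y0+150,x0:x0+200],4)
print(r.read_state()["tool_pos"],r.read_state()["contact_force"])
```

```text
[0.58962231 0.01933126 0.20058919] [ 0.52993692  0.09976194 -0.26531447]
```

View pics/scene1.png

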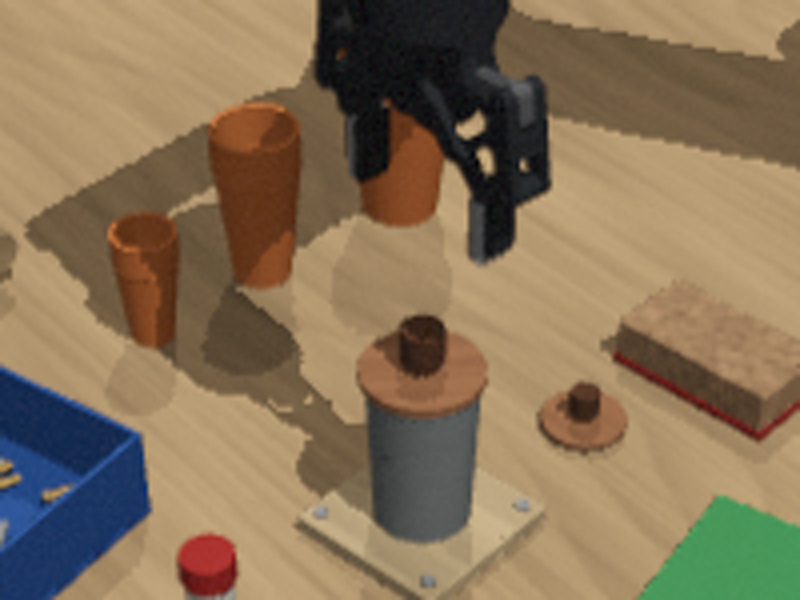

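View pics/top1.png

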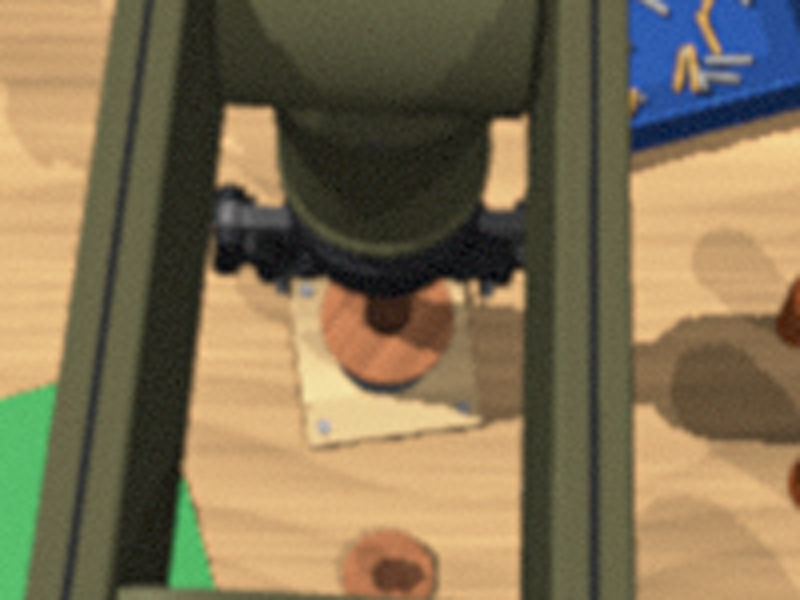

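The fingers straddle the knob, clear of everything: in the scene crop the knob is at (423,345), and in the top crop it sits between the jaws at (388,310). Descending 8 cm and closing.

```bash
python3 -m inch '[{"gripper":100,"offset":[0,0,1.5],"spin":0},{"gripper":100,"offset":[0,0,1.5],"spin":0},{"gripper":80,"offset":[0,0,1.5],"spin":0},{"gripper":70,"offset":[0,0,1.5],"spin":0},{"gripper":60,"offset":[0,0,1],"spin":0},{"gripper":60,"offset":[0,0,0.8],"spin":0},{"gripper":60,"offset":[0,0,0],"spin":0},{"gripper":60,"offset":[0,0,0],"spin":0}]' 30
python3 -m inch '[{"gripper":10,"offset":[0,0,0],"spin":0},{"gripper":10,"offset":[0,0,0],"spin":0},{"gripper":10,"offset":[0,0,0],"spin":0},{"gripper":10,"offset":[0,0,0],"spin":0},{"gripper":10,"offset":[0,0,0],"spin":0},{"gripper":10,"offset":[0,0,0],"spin":0},{"gripper":10,"offset":[0,0,0],"spin":0},{"gripper":10,"offset":[0,0,0],"spin":0}]' 30
```

```text
t: 3.57
tool_pos: [0.5909, 0.0198, 0.1235]
orientation: [0.0, 1.0, -0.0, -0.0]
contact_force: [-0.5, -0.1, 0.8]
gripper_width: 0.0514
t: 4.23
tool_pos: [0.5917, 0.0203, 0.1244]
orientation: [0.0, 1.0, 0.0, 0.001]
contact_force: [-0.9, 0.1, 6.4]
gripper_width: 0.0236
```

```bash
python3 -m inch '[{"gripper":10,"offset":[0,0,-0.5],"spin":0},{"gripper":10,"offset":[0,0,-1],"spin":0},{"gripper":10,"offset":[0,0,-1.5],"spin":0},{"gripper":10,"offset":[0,0,-2],"spin":0},{"gripper":10,"offset":[0,0,-1],"spin":0},{"gripper":10,"offset":[-0.5,-1,0],"spin":0},{"gripper":10,"offset":[-1,-2,0],"spin":0},{"gripper":10,"offset":[-1.2,-2.3,0],"spin":0}]'
python3 -m inch '[{"gripper":10,"offset":[-1.2,-2.3,0],"spin":0},{"gripper":10,"offset":[-1.2,-2.3,0],"spin":0},{"gripper":10,"offset":[-1.2,-2.3,0],"spin":0},{"gripper":10,"offset":[-1.2,-2.3,0],"spin":0},{"gripper":10,"offset":[-1.2,-2.3,0],"spin":0},{"gripper":10,"offset":[-1,-1.7,0],"spin":0},{"gripper":10,"offset":[0,0,0],"spin":0},{"gripper":10,"offset":[0,0,0],"spin":0}]'
python3 - <<'E'
from h import *
s=vision.snapshot("scene");save("scene2.png",s["img"][100:280,200:420],3.6)
s=vision.snapshot("top");save("top2.png",s["img"],1.5)
print(r.read_state()["tool_pos"],r.read_state()["contact_force"])
E
```

```text
t: 4.9
tool_pos: [0.5636, 0.0736, 0.1829]
orientation: [-0.0, 1.0, -0.001, -0.0]
contact_force: [-0.0, -0.0, -0.9]
gripper_width: 0.0238
t: 5.57
tool_pos: [0.4923, 0.2064, 0.1826]
orientation: [0.0, 1.0, 0.001, -0.001]
contact_force: [0.6, 1.3, -1.0]
gripper_width: 0.0232
[0.4936103  0.20517531 0.18291198] [ 0.29504119 -0.13185131 -0.76977779]
```

View pics/scene2.png

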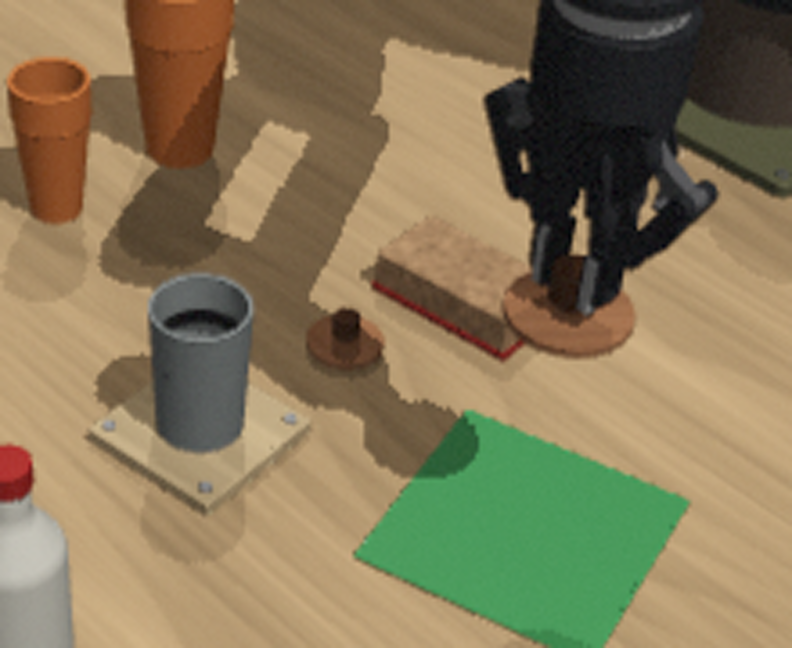

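The cup stands open (crop 200,295) with the collar showing inside at (205,325). The cover hangs level above the mat. Lowering it.

```bash
python3 -m inch '[{"gripper":10,"offset":[0,0,1.5],"spin":0},{"gripper":10,"offset":[0,0,2.5],"spin":0},{"gripper":10,"offset":[0,0,3],"spin":0},{"gripper":10,"offset":[0,0,3],"spin":0},{"gripper":10,"offset":[0,0,2.5],"spin":0},{"gripper":10,"offset":[0,0,1.5],"spin":0},{"gripper":10,"offset":[0,0,1],"spin":0},{"gripper":10,"offset":[0,0,0],"spin":0}]'
python3 -m inch '[{"gripper":10,"offset":[0,0,0.2],"spin":0},{"gripper":10,"offset":[0,0,0.2],"spin":0},{"gripper":10,"offset":[0,0,0.1],"spin":0},{"gripper":10,"offset":[0,0,0.1],"spin":0},{"gripper":10,"offset":[0,0,0.1],"spin":0},{"gripper":10,"offset":[0,0,0.1],"spin":0},{"gripper":10,"offset":[0,0,0],"spin":0},{"gripper":10,"offset":[0,0,0],"spin":0}]'
```

```text
t: 6.33
tool_pos: [0.4929, 0.204, 0.0311]
orientation: [0.001, 1.0, -0.001, -0.002]
contact_force: [-0.1, -0.4, -0.1]
gripper_width: 0.0235
t: 7.0
tool_pos: [0.4939, 0.2054, 0.0255]
orientation: [-0.0, 1.0, 0.0, 0.0]
contact_force: [-0.4, -0.3, 0.1]
gripper_width: 0.0237
```

```bash
python3 -m inch '[{"gripper":10,"offset":[0,0,0.1],"spin":0},{"gripper":10,"offset":[0,0,0.1],"spin":0},{"gripper":10,"offset":[0,0,0],"spin":0},{"gripper":10,"offset":[0,0,0],"spin":0},{"gripper":10,"offset":[0,0,0],"spin":0},{"gripper":10,"offset":[0,0,0],"spin":0},{"gripper":10,"offset":[0,0,0],"spin":0},{"gripper":10,"offset":[0,0,0],"spin":0}]'
```

```text
t: 7.67
tool_pos: [0.4941, 0.2055, 0.0243]
orientation: [-0.0, 1.0, 0.0, 0.0]
contact_force: [-0.6, -0.4, 8.4]
gripper_width: 0.0237
```

Touchdown, 8 N. Opening, then rising.

```bash
python3 -m inch '[{"gripper":60,"offset":[0,0,0],"spin":0},{"gripper":60,"offset":[0,0,0],"spin":0},{"gripper":60,"offset":[0,0,0],"spin":0},{"gripper":60,"offset":[0,0,0],"spin":0},{"gripper":100,"offset":[0,0,-1],"spin":0},{"gripper":100,"offset":[0,0,-2],"spin":0},{"gripper":100,"offset":[0,0,-3],"spin":0},{"gripper":100,"offset":[0,0,-4],"spin":0}]'
python3 -m inch '[{"gripper":100,"offset":[0,0,-4],"spin":0},{"gripper":100,"offset":[0,0,-4],"spin":0},{"gripper":100,"offset":[0,2.5,-3],"spin":0},{"gripper":100,"offset":[0,4,0],"spin":0},{"gripper":100,"offset":[0,4,0],"spin":0},{"gripper":100,"offset":[0,4,0],"spin":0},{"gripper":100,"offset":[0,4,0],"spin":0},{"gripper":100,"offset":[0,4,0],"spin":0}]'
python3 - <<'E'
from h import *
import pickle
st=r.read_state();print(st["tool_pos"],st["contact_force"])
s=vision.snapshot("scene");save("scene3.png",s["img"],1.5);C=cloud(s)
pickle.dump(s,open("scene3.pkl","wb"))
ok=s["z_map"]>0
p=C[ok&(np.hypot(C[...,0]-.494,C[...,1]-.205)<.05)&(C[...,2]>.009)]
print("cover",p.min(0),p.max(0),(p.min(0)+p.max(0))/2)
E
```

```text
t: 8.33
tool_pos: [0.4917, 0.2046, 0.1225]
orientation: [0.001, 1.0, 0.0, -0.003]
contact_force: [0.5, -0.6, -0.7]
gripper_width: 0.0855
t: 9.0
tool_pos: [0.4933, -0.0213, 0.2343]
orientation: [0.0, 1.0, 0.0, 0.001]
contact_force: [0.1, 0.5, -0.1]
gripper_width: 0.0856
[ 0.49333272 -0.02125032  0.23425202] [ 0.09191949  0.5120803  -0.05935829]
cover [0.45741168 0.17194659 0.00919862] [0.52982687 0.24263821 0.04302624] [0.49361928 0.2072924  0.02611243]
```

View pics/scene3.png

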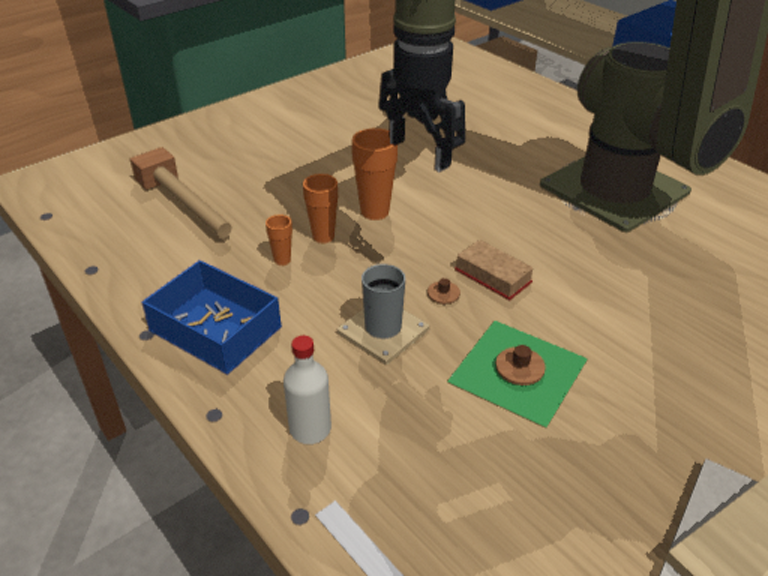

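Cover rests on the mat, knob up, at about (0.494,0.206) (picture px 521,365). The arm knows where it set the cover down, which puts the scene camera's y bias at about +2 mm. The pot is therefore at (0.519,-0.2287). Moving over it.

```bash
python3 -m inch '[{"gripper":100,"offset":[0.5,4,0],"spin":0},{"gripper":100,"offset":[0.5,4,0],"spin":0},{"gripper":100,"offset":[0.5,4,0],"spin":0},{"gripper":100,"offset":[0.5,4,0],"spin":0},{"gripper":100,"offset":[0.5,3,0],"spin":0},{"gripper":100,"offset":[0,1.9,0],"spin":0},{"gripper":100,"offset":[0,0,2],"spin":0},{"gripper":100,"offset":[0,0,2],"spin":0}]'
python3 -m inch '[{"gripper":100,"offset":[0,0,2],"spin":0},{"gripper":100,"offset":[0,0,0.5],"spin":0},{"gripper":100,"offset":[0,0,0],"spin":0},{"gripper":100,"offset":[0,0,0],"spin":0},{"gripper":100,"offset":[0,0,0],"spin":0},{"gripper":100,"offset":[0,0,0],"spin":0},{"gripper":100,"offset":[0,0,0],"spin":0},{"gripper":100,"offset":[0,0,0],"spin":0}]'
python3 - <<'E'
from h import *
s=vision.snapshot("scene");save("scene4.png",s["img"][70:190,140:300],4.8)
s=vision.snapshot("top");save("top4.png",s["img"][140:320,260:480],3.5)
print(r.read_state()["tool_pos"],r.read_state()["contact_force"])
E
```

```text
t: 9.72
tool_pos: [0.5201, -0.2309, 0.1945]
orientation: [0.001, 1.0, -0.001, 0.002]
contact_force: [0.8, 0.5, -0.3]
gripper_width: 0.0855
t: 10.38
tool_pos: [0.5194, -0.2287, 0.1692]
orientation: [0.0, 1.0, 0.0, 0.001]
contact_force: [-0.1, 0.3, -0.2]
gripper_width: 0.0851
[ 0.51917303 -0.22869772  0.16884158] [ 0.35553403 -0.80852713 -0.85805446]
```

View pics/scene4.png

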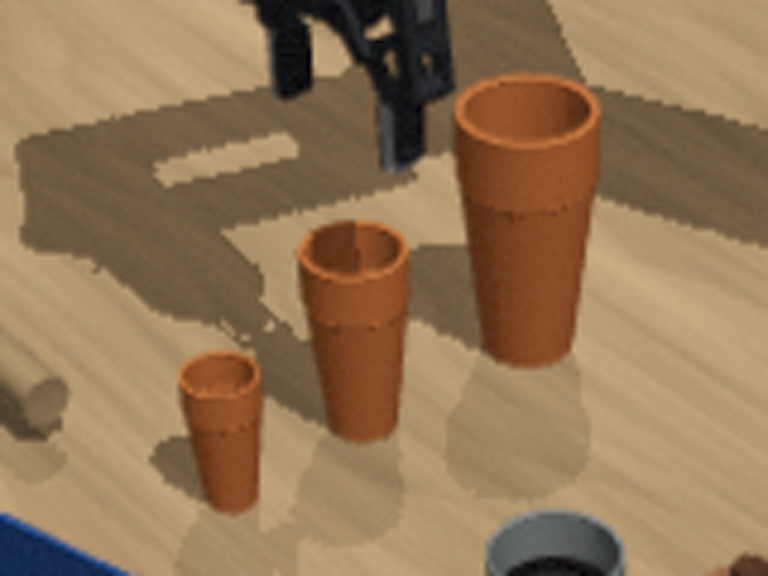

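View pics/top4.png

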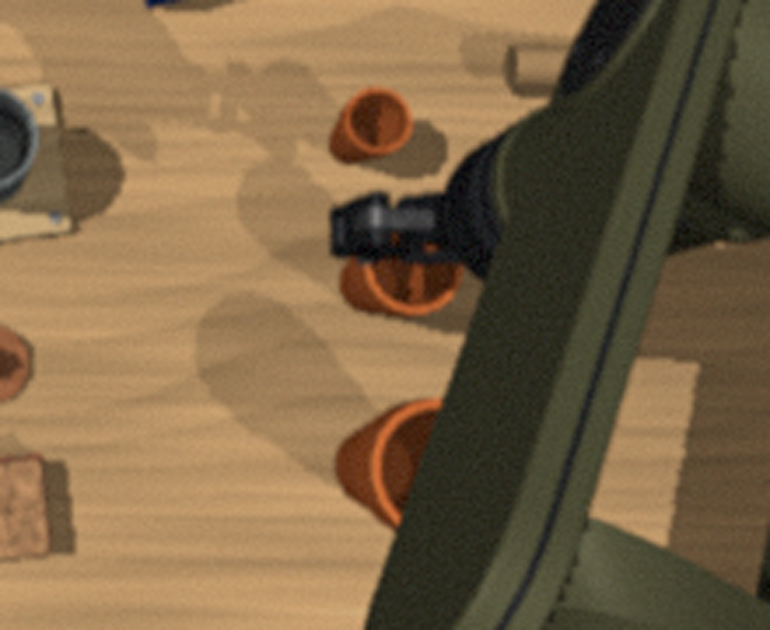

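The fingers stand over the middle pot (scene crop 355,250) on both sides. Descending and closing.

```bash
python3 -m inch '[{"gripper":100,"offset":[0,0,1.2],"spin":0},{"gripper":100,"offset":[0,0,1.5],"spin":0},{"gripper":100,"offset":[0,0,1.5],"spin":0},{"gripper":100,"offset":[0,0,1.5],"spin":0},{"gripper":100,"offset":[0,0,1.5],"spin":0},{"gripper":100,"offset":[0,0,0.8],"spin":0},{"gripper":100,"offset":[0,0,0],"spin":0},{"gripper":100,"offset":[0,0,0],"spin":0}]' 30
python3 -m inch '[{"gripper":75,"offset":[0,0,0],"spin":0},{"gripper":68,"offset":[0,0,0],"spin":0},{"gripper":64,"offset":[0,0,0],"spin":0},{"gripper":60,"offset":[0,0,0],"spin":0},{"gripper":55,"offset":[0,0,0],"spin":0},{"gripper":50,"offset":[0,0,0],"spin":0},{"gripper":45,"offset":[0,0,0],"spin":0},{"gripper":45,"offset":[0,0,0],"spin":0}]' 30
```

```text
t: 11.15
tool_pos: [0.5189, -0.2286, 0.0882]
orientation: [-0.0, 1.0, 0.0, -0.0]
contact_force: [0.1, 0.1, 0.9]
gripper_width: 0.0853
t: 11.82
tool_pos: [0.5199, -0.2292, 0.0897]
orientation: [0.001, 1.0, 0.0, 0.001]
contact_force: [-0.1, -0.2, 6.2]
gripper_width: 0.0566
```

Held at 56.6 mm (58 nominal). Lifting straight up 15 cm.

```bash
python3 -m inch '[{"gripper":45,"offset":[0,0,-1],"spin":0},{"gripper":45,"offset":[0,0,-2],"spin":0},{"gripper":45,"offset":[0,0,-2],"spin":0},{"gripper":45,"offset":[0,0,-2],"spin":0},{"gripper":45,"offset":[0,0,-2.5],"spin":0},{"gripper":45,"offset":[0,0,-2.5],"spin":0},{"gripper":45,"offset":[0,0,-2],"spin":0},{"gripper":45,"offset":[0,0,-1],"spin":0}]'
python3 -m inch '[{"gripper":45,"offset":[0.6,-2,0],"spin":0},{"gripper":45,"offset":[0.9,-3,0],"spin":0},{"gripper":45,"offset":[0.9,-3,0],"spin":0},{"gripper":45,"offset":[0.9,-3,0],"spin":0},{"gripper":45,"offset":[0.9,-3,0],"spin":0},{"gripper":45,"offset":[0,-1,0],"spin":0},{"gripper":45,"offset":[0,0,0],"spin":0},{"gripper":45,"offset":[0,0,0],"spin":0}]'
python3 - <<'E'
from h import *
import pickle
print(r.read_state()["tool_pos"],r.read_state()["contact_force"])
for n in("scene","top"):
    s=vision.snapshot(n);pickle.dump(s,open(n+"5.pkl","wb"));C=cloud(s);ok=s["z_map"]>0
    save(n+"5.png",s["img"],1.5)
    k=C[ok&(np.hypot(C[...,0]-.591,C[...,1]-.02)<.04)&(C[...,2]>.1)&(C[...,2]<.115)]
    print(n,"rim",len(k),circ(k),k.min(0),k.max(0),np.median(k[:,2]))
    k=C[ok&(np.hypot(C[...,0]-.591,C[...,1]-.02)<.04)&(C[...,2]>.03)&(C[...,2]<.097)]
    print(n,"cup",len(k),circ(k))
    tx,ty=r.read_state()["tool_pos"][:2]
    for a,b in((.15,.17),(.17,.2),(.2,.23),(.236,.262)):
        p=C[ok&(np.hypot(C[...,0]-tx,C[...,1]-ty)<.045)&(C[...,2]>a)&(C[...,2]<b)]
        im=cv2.cvtColor(s["img"],cv2.COLOR_RGB2HSV)
        m=ok&(np.hypot(C[...,0]-tx,C[...,1]-ty)<.045)&(C[...,2]>a)&(C[...,2]<b)&(im[...,1]>120)&(im[...,0]<20)
        p=C[m]
        if len(p)>15: print("pot",a,b,len(p),circ(p))
E
```

```text
t: 12.48
tool_pos: [0.5199, -0.2291, 0.2418]
orientation: [0.001, 1.0, 0.0, 0.002]
contact_force: [0.2, 0.1, -0.7]
gripper_width: 0.0565
t: 13.15
tool_pos: [0.5603, -0.0786, 0.2379]
orientation: [0.0, 1.0, 0.001, -0.001]
contact_force: [-0.5, 0.1, -0.7]
gripper_width: 0.0567
[ 0.56033734 -0.07856553  0.23789276] [-0.46405737  0.12341103 -0.72016233]
scene rim 175 (array([0.5919197 , 0.02328008, 0.02980286]), np.float64(0.001394374415121402)) [ 0.56080295 -0.01003158  0.1000731 ] [0.623792   0.05479683 0.10745908] 0.10376142607007788
scene cup 865 (array([0.59220443, 0.02342406, 0.02814153]), np.float64(0.0019058814580436901))
pot 0.15 0.17 120 (array([ 0.55888312, -0.07737611,  0.01980774]), np.float64(0.0015203513457225694))
pot 0.17 0.2 221 (array([ 0.55883805, -0.07729245,  0.0227533 ]), np.float64(0.0015024293883619255))
pot 0.2 0.23 257 (array([ 0.55878342, -0.07699583,  0.02573415]), np.float64(0.0016460659316864842))
pot 0.236 0.262 354 (array([ 0.560149  , -0.07577181,  0.02677563]), np.float64(0.0018602200156371768))
top rim 160 (array([0.59240136, 0.01940152, 0.02963972]), np.float64(0.0009835226432708885)) [ 0.56173065 -0.01035703  0.10064228] [0.62352655 0.05021336 0.11149278] 0.10703648310120462
top cup 343 (array([0.59147518, 0.01936147, 0.02683284]), np.float64(0.0020783329536929246))
pot 0.15 0.17 118 (array([ 0.55385132, -0.08159113,  0.01435237]), np.float64(0.004201466532315838))
pot 0.17 0.2 29 (array([ 0.55722272, -0.08050626,  0.0201022 ]), np.float64(0.0009175086006612637))
pot 0.236 0.262 104 (array([ 0.5578965, -0.079869 ,  0.0256102]), np.float64(0.0012203417882379489))
```

View pics/scene5.png

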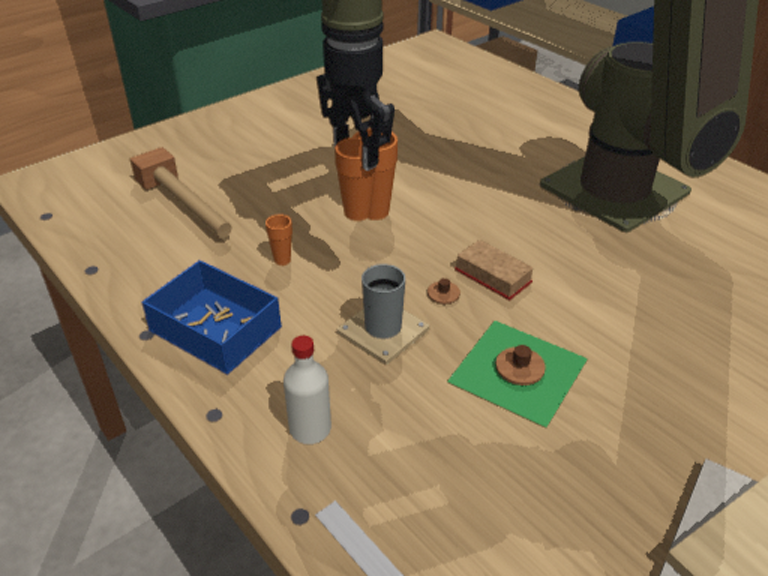

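View pics/top5.png

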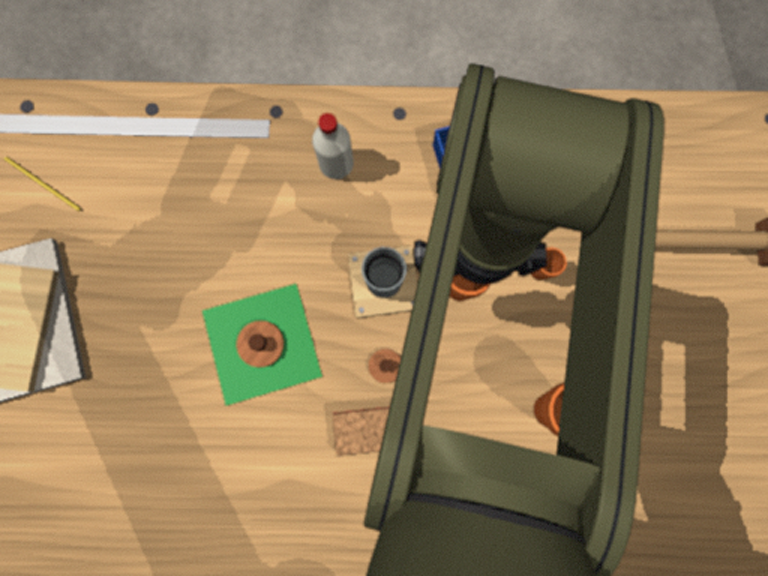

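The pot is held upright (axis constant over its height). Cup minus pot is about (0.033, 0.100) in the scene view and about (0.0345, 0.0996) in the top view, where the pot is partly hidden. Moving over the cup and checking again.

```bash
python3 -m inch '[{"gripper":45,"offset":[0.6,-2,0],"spin":0},{"gripper":45,"offset":[0.8,-2.5,0],"spin":0},{"gripper":45,"offset":[0.8,-2.5,0],"spin":0},{"gripper":45,"offset":[0.8,-2,0],"spin":0},{"gripper":45,"offset":[0.3,-1,0],"spin":0},{"gripper":45,"offset":[0,0,0],"spin":0},{"gripper":45,"offset":[0,0,1],"spin":0},{"gripper":45,"offset":[0,0,1],"spin":0}]'
python3 -m inch '[{"gripper":45,"offset":[0,0,1],"spin":0},{"gripper":45,"offset":[0,0,0],"spin":0},{"gripper":45,"offset":[0,0,0],"spin":0},{"gripper":45,"offset":[0,0,0],"spin":0},{"gripper":45,"offset":[0,0,0],"spin":0},{"gripper":45,"offset":[0,0,0],"spin":0},{"gripper":45,"offset":[0,0,0],"spin":0},{"gripper":45,"offset":[0,0,0],"spin":0}]'
cat > pm.py <<'E'
from h import *
import pickle,sys
i=sys.argv[1]
st=r.read_state();print(st["tool_pos"],st["contact_force"],st["moment"])
tz=st["tool_pos"][2]; foot=tz-.0897
for n in("scene",):
    s=vision.snapshot(n);pickle.dump(s,open(n+i+".pkl","wb"));C=cloud(s);ok=s["z_map"]>0
    save(n+i+".png",s["img"][100:250,170:370],4)
    near=ok&(np.hypot(C[...,0]-.591,C[...,1]-.021)<.042)
    im=cv2.cvtColor(s["img"],cv2.COLOR_RGB2HSV); org=(im[...,1]>120)&(im[...,0]<20)
    for a,b in((.02,.05),(.05,.09)):
        p=C[near&~org&(C[...,2]>a)&(C[...,2]<b)]; 
        sl=(.0315-.0255)/.095
        print(n,"cup",a,b,len(p),circ(p),circ(p,.0293)[0])
    for a in (.005,.03,.055,.082):
        p=C[near&org&(C[...,2]>max(foot+a,.11))&(C[...,2]<foot+a+.025)]
        if len(p)>15: 
            zm=p[:,2].mean()-foot
            R=.019+.009*zm/.082 if zm<.082 else .029
            print("pot",a,len(p),R,circ(p),circ(p,R)[0])
E
python3 pm.py 6
```

```text
t: 13.92
tool_pos: [0.5939, 0.0197, 0.2181]
orientation: [0.001, 1.0, -0.0, 0.0]
contact_force: [-0.6, -0.4, -1.9]
gripper_width: 0.0567
t: 14.58
tool_pos: [0.5941, 0.0214, 0.2087]
orientation: [0.0, 1.0, 0.0, 0.0]
contact_force: [-0.3, -0.3, -1.1]
gripper_width: 0.0566
[0.59414884 0.02139468 0.20870034] [-0.29757514 -0.34803023 -1.10525216] [-0.00854985 -0.00262536 -0.01228484]
scene cup 0.02 0.05 239 (array([0.59127809, 0.0225342 , 0.02790378]), np.float64(0.001154553200896297)) [0.59024309 0.02125119]
scene cup 0.05 0.09 524 (array([0.59272498, 0.02391107, 0.02782675]), np.float64(0.0017942770216369146)) [0.59221779 0.02311247]
pot 0.005 162 0.02096525785013048 (array([0.59203401, 0.0217773 , 0.02125951]), np.float64(0.0013376157816954103)) [0.59225313 0.0220463 ]
pot 0.03 191 0.023686865096147296 (array([0.5925754 , 0.02224005, 0.02348673]), np.float64(0.001434821947812982)) [0.59241951 0.02206247]
pot 0.055 240 0.026499085124939717 (array([0.59312625, 0.02307441, 0.02576065]), np.float64(0.0013643585340554277)) [0.59263625 0.02256135]
pot 0.082 383 0.029 (array([0.59399135, 0.02427804, 0.0269519 ]), np.float64(0.0015158816406781852)) [0.59174846 0.02589991]
```

View pics/scene6.png

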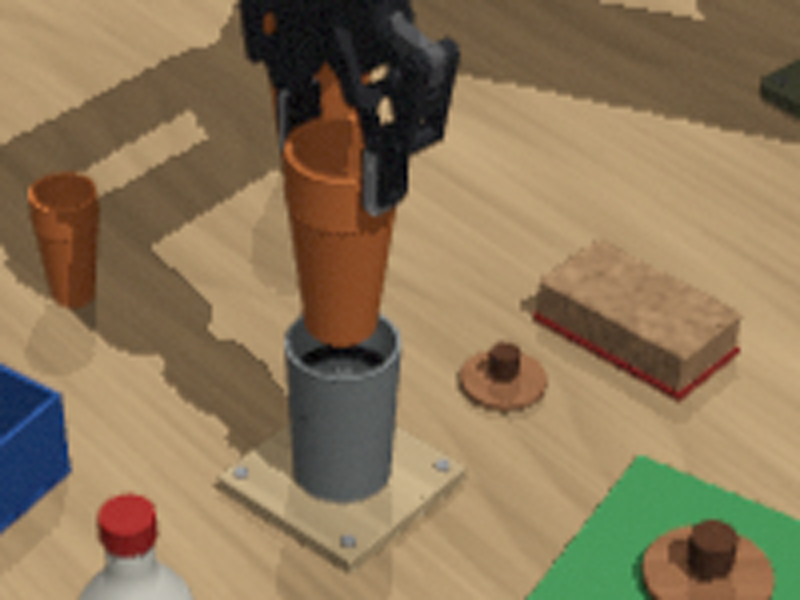

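Pot and cup axes agree within 1 mm in the scene view: foot at crop (341,335), mouth at (343,345). Foot is about 12 mm above the mouth. Lowering 4.2 cm, to just above the first possible contact.

```bash
python3 -m inch '[{"gripper":45,"offset":[0,0,0.6],"spin":0},{"gripper":45,"offset":[0,0,0.6],"spin":0},{"gripper":45,"offset":[0,0,0.6],"spin":0},{"gripper":45,"offset":[0,0,0.6],"spin":0},{"gripper":45,"offset":[0,0,0.6],"spin":0},{"gripper":45,"offset":[0,0,0.6],"spin":0},{"gripper":45,"offset":[0,0,0.6],"spin":0},{"gripper":45,"offset":[0,0,0],"spin":0}]'
python3 -m inch '[{"gripper":45,"offset":[0,0,0.05],"spin":0},{"gripper":45,"offset":[0,0,0.05],"spin":0},{"gripper":45,"offset":[0,0,0.05],"spin":0},{"gripper":45,"offset":[0,0,0.05],"spin":0},{"gripper":45,"offset":[0,0,0.05],"spin":0},{"gripper":45,"offset":[0,0,0.05],"spin":0},{"gripper":45,"offset":[0,0,0.05],"spin":0},{"gripper":45,"offset":[0,0,0.05],"spin":0}]'
```

```text
t: 15.3
tool_pos: [0.5929, 0.0214, 0.1646]
orientation: [-0.0, 1.0, 0.0, -0.001]
contact_force: [-0.4, 0.3, -1.5]
gripper_width: 0.0567
t: 15.97
tool_pos: [0.594, 0.0214, 0.1624]
orientation: [0.0, 1.0, 0.0, 0.0]
contact_force: [-0.0, 0.6, -0.9]
gripper_width: 0.0568
```

```bash
python3 -m inch '[{"gripper":45,"offset":[0,0,0.05],"spin":0},{"gripper":45,"offset":[0,0,0.05],"spin":0},{"gripper":45,"offset":[0,0,0.05],"spin":0},{"gripper":45,"offset":[0,0,0.05],"spin":0},{"gripper":45,"offset":[0,0,0.05],"spin":0},{"gripper":45,"offset":[0,0,0.05],"spin":0},{"gripper":45,"offset":[0,0,0.05],"spin":0},{"gripper":45,"offset":[0,0,0.05],"spin":0}]'
```

```text
t: 16.63
tool_pos: [0.5939, 0.0213, 0.1582]
orientation: [-0.0, 1.0, 0.0, 0.0]
contact_force: [-0.7, -0.3, -0.8]
gripper_width: 0.0566
```

```bash
python3 -m inch '[{"gripper":45,"offset":[0,0,0.05],"spin":0},{"gripper":45,"offset":[0,0,0.05],"spin":0},{"gripper":45,"offset":[0,0,0.05],"spin":0},{"gripper":45,"offset":[0,0,0.05],"spin":0},{"gripper":45,"offset":[0,0,0.05],"spin":0},{"gripper":45,"offset":[0,0,0.05],"spin":0},{"gripper":45,"offset":[0,0,0.05],"spin":0},{"gripper":45,"offset":[0,0,0.05],"spin":0}]'
```

```text
t: 17.3
tool_pos: [0.5939, 0.0214, 0.1542]
orientation: [-0.0, 1.0, 0.0, -0.0]
contact_force: [-0.5, 1.0, -0.6]
gripper_width: 0.0564
```

```bash
python3 -m inch '[{"gripper":45,"offset":[0,0,0.05],"spin":0},{"gripper":45,"offset":[0,0,0.05],"spin":0},{"gripper":45,"offset":[0,0,0.05],"spin":0},{"gripper":45,"offset":[0,0,0.05],"spin":0},{"gripper":45,"offset":[0,0,0.05],"spin":0},{"gripper":45,"offset":[0,0,0.05],"spin":0},{"gripper":45,"offset":[0,0,0.05],"spin":0},{"gripper":45,"offset":[0,0,0.05],"spin":0}]'
```

```text
t: 17.97
tool_pos: [0.5938, 0.0214, 0.1503]
orientation: [-0.0, 1.0, 0.0, -0.0]
contact_force: [0.0, 0.3, -0.5]
gripper_width: 0.0569
```

```bash
python3 -m inch '[{"gripper":45,"offset":[0,0,0.05],"spin":0},{"gripper":45,"offset":[0,0,0.05],"spin":0},{"gripper":45,"offset":[0,0,0.05],"spin":0},{"gripper":45,"offset":[0,0,0.05],"spin":0},{"gripper":45,"offset":[0,0,0.05],"spin":0},{"gripper":45,"offset":[0,0,0.05],"spin":0},{"gripper":45,"offset":[0,0,0.05],"spin":0},{"gripper":45,"offset":[0,0,0.05],"spin":0}]'
```

```text
t: 18.63
tool_pos: [0.5938, 0.0213, 0.1463]
orientation: [0.0, 1.0, 0.0, -0.0]
contact_force: [-1.1, 0.6, 0.2]
gripper_width: 0.0567
```

Force may just be starting (+0.2 N against about −0.7 N hanging, though within noise). Taking finer steps.

```bash
python3 -m inch '[{"gripper":45,"offset":[0,0,0.03],"spin":0},{"gripper":45,"offset":[0,0,0.03],"spin":0},{"gripper":45,"offset":[0,0,0.03],"spin":0},{"gripper":45,"offset":[0,0,0.03],"spin":0},{"gripper":45,"offset":[0,0,0.03],"spin":0},{"gripper":45,"offset":[0,0,0.03],"spin":0},{"gripper":45,"offset":[0,0,0.03],"spin":0},{"gripper":45,"offset":[0,0,0.03],"spin":0}]'
```

```text
t: 19.3
tool_pos: [0.594, 0.0213, 0.1441]
orientation: [0.0, 1.0, 0.0, 0.0]
contact_force: [-1.5, -1.7, 2.7]
gripper_width: 0.0568
```

Contact on one side: 2.7 N up, with a side push towards −x,−y. Easing 0.8 mm that way, without pressing further.

```bash
python3 -m inch '[{"gripper":45,"offset":[-0.02,0.02,0],"spin":0},{"gripper":45,"offset":[-0.02,0.02,0],"spin":0},{"gripper":45,"offset":[-0.02,0.02,0],"spin":0},{"gripper":45,"offset":[-0.02,0.02,0],"spin":0},{"gripper":45,"offset":[0,0,0],"spin":0},{"gripper":45,"offset":[0,0,0],"spin":0},{"gripper":45,"offset":[0,0,0],"spin":0},{"gripper":45,"offset":[0,0,0],"spin":0}]'
```

```text
t: 19.97
tool_pos: [0.5934, 0.021, 0.144]
orientation: [-0.0, 1.0, 0.0, 0.0]
contact_force: [-0.7, 2.3, 1.8]
gripper_width: 0.0565
```

```bash
python3 -m inch '[{"gripper":45,"offset":[-0.02,-0.02,0],"spin":0},{"gripper":45,"offset":[-0.02,-0.02,0],"spin":0},{"gripper":45,"offset":[0,0,0.03],"spin":0},{"gripper":45,"offset":[0,0,0.03],"spin":0},{"gripper":45,"offset":[0,0,0.03],"spin":0},{"gripper":45,"offset":[0,0,0.03],"spin":0},{"gripper":45,"offset":[0,0,0.03],"spin":0},{"gripper":45,"offset":[0,0,0.03],"spin":0}]'
```

```text
t: 20.63
tool_pos: [0.593, 0.021, 0.1424]
orientation: [-0.0, 1.0, 0.0, 0.0]
contact_force: [-0.4, 1.4, 4.9]
gripper_width: 0.0566
```

```bash
python3 -m inch '[{"gripper":45,"offset":[0,0,0.02],"spin":0},{"gripper":45,"offset":[0,0,0.02],"spin":0},{"gripper":45,"offset":[0,0,0.03],"spin":0},{"gripper":45,"offset":[0,0,0.03],"spin":0},{"gripper":45,"offset":[0,0,0.03],"spin":0},{"gripper":45,"offset":[0,0,0.03],"spin":0},{"gripper":45,"offset":[0,0,0.03],"spin":0},{"gripper":45,"offset":[0,0,0.03],"spin":0}]'
```

```text
t: 21.3
tool_pos: [0.593, 0.021, 0.1401]
orientation: [-0.0, 1.0, 0.0, 0.0]
contact_force: [-0.2, 3.0, 5.3]
gripper_width: 0.0565
```

Push is now about 6 N (5.3 plus 0.7 N of hanging weight) and rising slowly, so the collar is yielding. One last millimetre.

```bash
python3 -m inch '[{"gripper":45,"offset":[0,-0.03,0],"spin":0},{"gripper":45,"offset":[0,0,0],"spin":0},{"gripper":45,"offset":[0,0,0],"spin":0},{"gripper":45,"offset":[0,0,0],"spin":0},{"gripper":45,"offset":[0,0,0.02],"spin":0},{"gripper":45,"offset":[0,0,0.03],"spin":0},{"gripper":45,"offset":[0,0,0.03],"spin":0},{"gripper":45,"offset":[0,0,0.03],"spin":0}]'
```

```text
t: 21.97
tool_pos: [0.593, 0.0211, 0.1391]
orientation: [0.0, 1.0, 0.0, 0.0]
contact_force: [0.3, 2.4, 6.3]
gripper_width: 0.0565
```

```bash
python3 pm.py 7
```

```text
[0.5929531  0.02112217 0.13906163] [0.29334644 2.44383863 6.33374914] [ 0.56070806 -0.02370156  0.044487  ]
scene cup 0.02 0.05 232 (array([0.59131996, 0.02242506, 0.02807108]), np.float64(0.0012177233196635502)) [0.59042315 0.02127728]
scene cup 0.05 0.09 365 (array([0.59134813, 0.02242318, 0.02941248]), np.float64(0.0012375327754180765)) [0.59143221 0.02252584]
pot 0.055 187 0.026839046622414084 (array([0.59150045, 0.02296805, 0.02601685]), np.float64(0.0012515449672637572)) [0.59110815 0.02261777]
pot 0.082 327 0.029 (array([0.59288043, 0.02411559, 0.02688709]), np.float64(0.001448462738948945)) [0.59050531 0.02603365]
```

View pics/scene7.png

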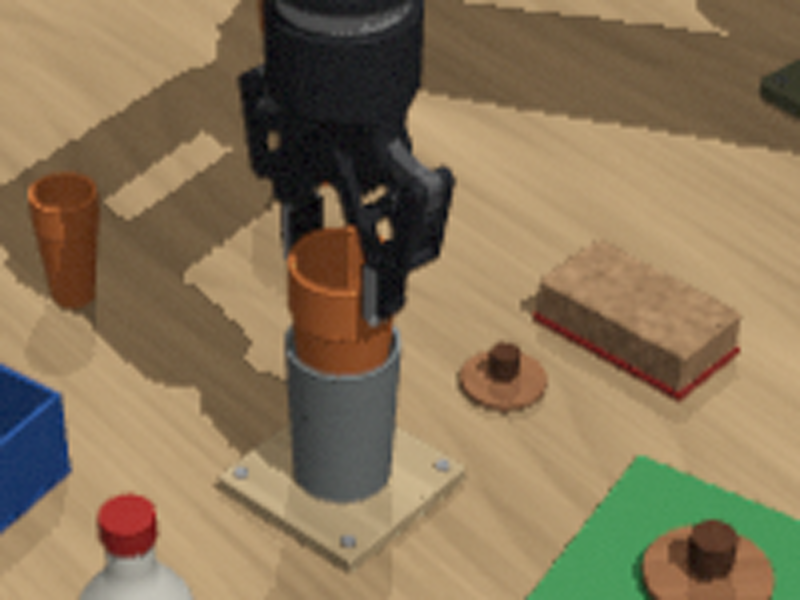

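The pot is nested and centred with the collar given. The push is about 7 N, within the 6–9 N wanted. Letting go and retreating straight up.

```bash
python3 -m inch '[{"gripper":75,"offset":[0,0,0],"spin":0},{"gripper":85,"offset":[0,0,0],"spin":0},{"gripper":100,"offset":[0,0,0],"spin":0},{"gripper":100,"offset":[0,0,0],"spin":0},{"gripper":100,"offset":[0,0,0],"spin":0},{"gripper":100,"offset":[0,0,0],"spin":0},{"gripper":100,"offset":[0,0,-0.5],"spin":0},{"gripper":100,"offset":[0,0,-1.5],"spin":0}]'
python3 -m inch '[{"gripper":100,"offset":[0,0,-2],"spin":0},{"gripper":100,"offset":[0,0,-2.5],"spin":0},{"gripper":100,"offset":[0,0,-2.5],"spin":0},{"gripper":100,"offset":[0,0,-2.5],"spin":0},{"gripper":100,"offset":[0,0,-2],"spin":0},{"gripper":100,"offset":[0,0,-1],"spin":0},{"gripper":100,"offset":[0,0,0],"spin":0},{"gripper":100,"offset":[0,0,0],"spin":0}]'
python3 -m inch '[{"gripper":100,"offset":[0,0,0],"spin":0},{"gripper":100,"offset":[0,0,0],"spin":0},{"gripper":100,"offset":[0,0,0],"spin":0},{"gripper":100,"offset":[0,0,0],"spin":0},{"gripper":100,"offset":[0,0,0],"spin":0},{"gripper":100,"offset":[0,0,0],"spin":0},{"gripper":100,"offset":[0,0,0],"spin":0},{"gripper":100,"offset":[0,0,0],"spin":0}]'
python3 - <<'E'
from h import *
st=r.read_state();print(st["tool_pos"],st["contact_force"])
for n in("scene","top"):
    s=vision.snapshot(n);C=cloud(s);ok=s["z_map"]>0
    save(n+"8.png",s["img"],1.5)
    near=ok&(np.hypot(C[...,0]-.591,C[...,1]-.021)<.045)
    im=cv2.cvtColor(s["img"],cv2.COLOR_RGB2HSV); org=(im[...,1]>120)&(im[...,0]<20)
    c=C[near&~org&(C[...,2]>.03)&(C[...,2]<.1)]; p=C[near&org&(C[...,2]>.132)&(C[...,2]<.165)];q=C[near&org&(C[...,2]>.11)&(C[...,2]<.128)]
    print(n,"cup",circ(c,.0293)[0],"band",len(p),circ(p),"taper",len(q),circ(q) if len(q)>10 else 0,"top z",np.percentile(p[:,2],97))
    d=C[ok&(np.hypot(C[...,0]-.494,C[...,1]-.205)<.05)&(C[...,2]>.0095)];print("cover",((d.min(0)+d.max(0))/2)[:2],d[:,2].max())
E
```

```text
t: 22.68
tool_pos: [0.5909, 0.0212, 0.157]
orientation: [-0.0, 1.0, 0.0, -0.003]
contact_force: [-0.4, -0.5, -0.6]
gripper_width: 0.0851
t: 23.35
tool_pos: [0.5926, 0.0213, 0.2838]
orientation: [0.0, 1.0, 0.0, 0.0]
contact_force: [0.7, 0.0, -0.3]
gripper_width: 0.0854
t: 24.02
tool_pos: [0.5927, 0.0213, 0.2837]
orientation: [0.0, 1.0, 0.0, -0.0]
contact_force: [0.7, 0.7, 1.2]
gripper_width: 0.0854
[0.59273719 0.02127048 0.28374158] [0.65666555 0.65779668 1.18359873]
scene cup [0.59139642 0.02234903] band 606 (array([0.5927515 , 0.02472138, 0.02677573]), np.float64(0.0014031825333246548)) taper 171 (array([0.59158599, 0.0232782 , 0.02584056]), np.float64(0.0013572325570384393)) top z 0.16111968505619678
cover [0.49336026 0.20715871] 0.043659514440257174
top cup [0.59350228 0.01992756] band 318 (array([0.59165896, 0.02030407, 0.0266309 ]), np.float64(0.0012323539395273624)) taper 81 (array([0.59236922, 0.01992233, 0.02433192]), np.float64(0.000672387055967851)) top z 0.16434110114741618Traceback (most recent call last):
  File "<stdin>", line 10, in <module>
    return umr_minimum(a, axis, None, out, keepdims, initial, where)
ValueError: zero-size array to reduction operation minimum which has no identity
```

View pics/scene8.png

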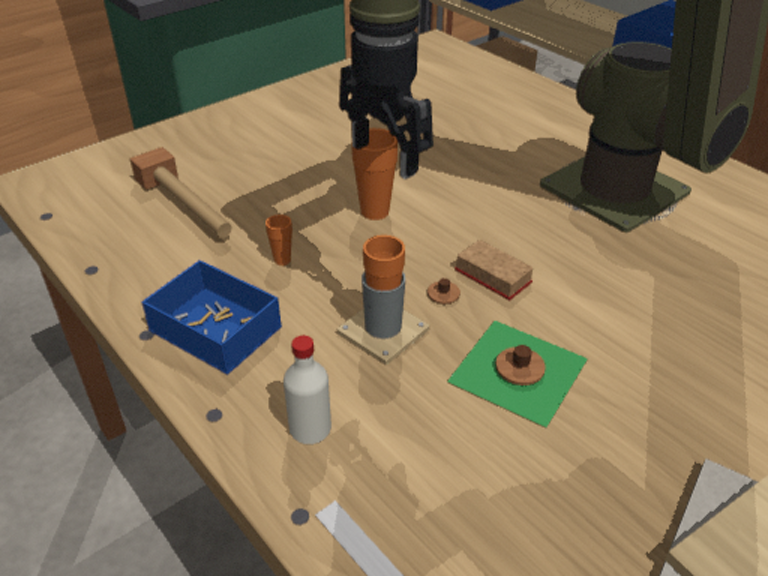

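The pot stands upright in the cup (px 384,262) and the cover lies on the mat (521,365). The gripper is clear and the bystanders have not moved. Handing in.

```bash
python3 -c "
from bench import r
print(r.job_done())"
```

```text
the job is handed in; nothing more can be done
None
```

I moved the large cover from the cup to the mat, knob up. Then I nested the middle-size (112 mm) pot in the cup, pressed it on until the collar gave, let go and handed the job in at about 24 s. No verdict is reported.

- **Pot:** I felt the collar with the foot about 53 mm below the mouth. I pressed on about 5 mm, and the push rose to about 7 N (6.3 N read plus about 0.7 N hanging weight), within the 6–9 N wanted. After release its top is at 0.161–0.164 m, so the foot is about 56 mm below the mouth. It stands upright and within about 1–3 mm of the cup's axis.
- **Cover:** it lies about 2 mm from the mat's centre.
- **Bystanders:** the bottle, screw bin and sanding block look unmoved in the last picture. The gripper is more than 10 cm above the pot.

**Disagreements and failed checks:**
- The two cameras differed by 3–4 mm in y and z. I used their mean and corrected it against where the arm set the cover down.
- First contact with the collar was one-sided, so I nudged the pot under 1 mm sideways. A side force of 2–3 N remained while pressing.
- The last cover check from the top camera gave no points there (probably the arm in the way), so the cover's place rests on the scene camera alone.

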